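# Find the blind hole under a stop jig's slide with the locating pin

## Robot

A 6-joint arm with a two-finger parallel gripper is mounted at the origin on a cart in front of the work surface, level with it; the furniture and walls round the work are solid. World frame = base frame: x ahead of the robot, y to its left, z up, the work surface at z = 0. Lengths are in mm, angles in rad, forces in N, time in s.
With the tool pointing down it reaches from about 325 to 775 mm from the base axis. Payload 5.5 kg.
Tool frame: the origin (TCP) lies between the finger pads; the fingertips stand 8 mm ahead of it and the grasp point (between the pads) lies 11 mm behind it (env.tips_ahead is the distance from the TCP to the fingertips, in mm); z points along the fingers, y is the line along which they close (so a half turn about z gives the same grasp; the last joint's range is limited). The gripper opens to 88 mm and grips with 3 to 60 N. Pads are 20 mm wide; open, the fingers measure 115 mm over their backs; the gripper's body (75 mm by 178 mm) begins 61 mm behind the grasp point.
Start: joints at [1.229, 0.091, 1.231, -0, 1.82, -0.057], TCP at [168.583, 575.844, 230.631] pointing down, gripper open.
Joint ranges: [-2.87, 2.87], [-0.86, 2.18], [0.17, 2.46], [-1.51, 4.65], [0.06, 2.69], [-2.65, 2.65]. Speed limits (rad/s): [2.57, 2.57, 3.01, 3.14, 3.14, 3.14].

## Interface

Orientations are given as a 3x3 rotation matrix whose columns are the frame's x, y, z axes.
In Python, from workcell import env, vision, order gives the robot as it stands.
- The arm moves only by the shell command python3 -m handwheel 'ROWS' [FORCE]. ROWS is JSON, a list that holds one entry, the list of rows, each a list of 7 numbers: the turn, a rotation vector about the tool's x, y, z in degrees, then the shift along the tool's x, y, z in mm, then the closure, from 0 (fully open) to 1 (shut). In form: [[[rx, ry, rz, x, y, z, hand], ...]]. A call has 1 to 20 rows; each row shifts and turns the commanded pose from where the row before left it, along the tool's axes as they then stand; what a row does not reach is not made up. A row lasts 1/10 s, in which the tool goes at most 50 mm and 8.59 degrees, less where a joint would pass 70% of its speed; a pose out of reach is approached as far as the arm can. A call is refused whole if a number of a shift passes 50 or a number of a turn 8.59, either way. A call with a gripper value outside its range is refused whole. The fingers move at their own pace and stop on an object; FORCE is the grip in N (left out, the last holds). Time passes only in rows, so rows that do not move let the fingers close. It gives the time, the measured TCP pose, the force, the opening and the grip force at its end, in the units of the state.
- env.state(): the state, without advancing time (a new reading comes with each control period).
- vision.capture(name): name is "side" or "top" or "wrist"; returns a dict with "color" (420x560x3 uint8, blue, green, red), "vfov" (degrees; the focal length in pixels is half the picture's height over the tangent of half this angle, whatever the lens; pixels are square), "cx", "cy" (the principal point, pixels), "T" (4x4, takes a point from camera to world coordinates). Camera axes: x right, y up, looking along -z (the intrinsics and any distortion apply to the point x, -y, -z); pixel columns grow to the right and rows downward; lengths in mm; the calibration is good to about 2 mm. A picture is of the moment at which its call begins. There is no depth.
- order.sign_off(): hands the job in; it is judged then, once.
The state is a dict: "time_s": time; "joints": joint angles; "qvel": joint speeds; "tau": joint torques, N m; "eef_pos": TCP position; "tcp_rot": TCP orientation; "contact_force": force on the tool from outside, world axes, zero at the start; "ft_torque": the same for the moment, N m; "finger_gap": finger opening in mm; "finger_force": force on a finger pad.
Only numpy, scipy, OpenCV 4.12 (cv2) and the standard library are available. Lean on these libraries where they do the work, as an engineer would, in place of code of your own. Each camera call takes 0.05 s, during which the arm holds its last target. There are 200 camera calls.

## Task

Lock the slide of the stop jig with its locating pin: take the pin out of the wooden block, put it down through the bush in the slide until its tip rests on the plate below, and keep it lightly pressed while you carry the slide along with it, feeling for the blind hole that the slide hides. When the tip drops in, push the pin fully home so that its collar sits on the bush, and let go; press gently throughout so that the pin does not score the jig, and leave the things lying around where they are.

Things in the scene. Friction and masses are not known exactly. Their poses are not given: they have to be found in the camera images.
- pin: steel locating pin, 67 mm long, 60 g, upright in the wooden block at the start. Origin at the centre of its tip (lowest point), z up along the pin. From the tip: shank 8 mm in diameter to 33 mm (the first 2.5 mm taper from 5 to 8 mm), collar 18 mm in diameter from 33 to 37 mm, round dark grip head 14 mm in diameter from 37 to 67 mm.
- pin_block: plain wooden block, 52x52x40 mm, fixed to the bench; origin at the centre of its underside. The pin stands loosely in the hole in its middle (9.5 mm wide, 36 mm deep), collar resting on the block's top, tip 7 mm above the bench. Lift the pin straight up by at least 35 mm to draw it.
- jig: the stop jig, a low dark steel channel fixed to the bench, base 84x236x4 mm, side rails and end blocks up to 36 mm high; origin at the centre of its underside, y along the channel, z up. A rigid steel plate lies along its middle. Push the pin on the jig with 6 to 12 N; over 25 N scores it. With the pin fully home in the plate's hole, its collar sits on the bush and its tip is 8 mm above this origin.
- plate_top (a point): point on the flat top of the jig's plate, 18 mm above the jig's origin, under the slide; axes as the jig's. On the line through it along y lies one unmarked blind hole, never in sight, 9.5 mm wide (1 mm chamfer), 11.5 mm deep, at a y that differs each time, -6 to +20 mm from here. A pin standing on the plate keeps its collar 10 mm clear of the bush.
- slide (a joint): travel (m) of the aluminium slide, 46x100 mm, along the jig's +y: 0 at the -y end stop, 0.044 at the +y end stop; starts between 0 and 0.006 and stays where it is left (friction about 1.5 N). The hole lies under the bush at a travel of 0.016 to 0.042. No handle: the slide is carried along by the pin in its bush.
- bush_mouth (a point): centre of the mouth of the slide's brass-collared bush, on its top face, 41 mm above the jig's origin, on the jig's middle line at y = -22 mm plus the travel; z up. The bore is 9 mm wide, 22 mm long, right through. A spring ball in its side holds the pin at any height, so that it does not fall by itself: pushing it down takes some 3 to 8 N.
- lamp_tip (a point): an obstacle, not to be touched: the low near corner of the grey lamp head that hangs over the back of the bench between the wooden block and the jig. The head reaches from here 0.3 m to the back, 50 mm to either side and upwards; carry the gripper past it on the robot's side.
- ring_clamp: turned wooden ring clamp, 121 mm long, 24 mm thick, lying on the bench; a bystander, to be left alone
- pumice: small pumice stone, about 30 mm; a bystander, to be left alone
- steel_block: polished steel bench block, 62x62x20 mm; a bystander, to be left alone
- lens_tube: black eyepiece tube, 22x29x22 mm; a bystander, to be left alone

How it is judged (in metres and radians):
On the way:
1. the pin stands in the slide's bush (horizontal distance between pin and bush_mouth below 0.004 m and z of pin in the frame of jig below 0.036 m), for 0.1 s.
At the end, for the whole second after the job is handed in: The pin stands upright (within 0.1 rad) in the slide's bush (tip within 4 mm of the bush's axis) and in the blind hole beneath, its collar on the bush to within 2.5 mm (tip less than 10.5 mm above the jig's origin), released and at rest (z of pin in the frame of jig below 0.0105 m and horizontal distance between pin and bush_mouth below 0.004 m and angle between pin's own z axis and vertical below 0.1 rad and linear speed of pin below 0.01 m/s and contact force between pin and the fingers below 0.05 N); the robot touches nothing.
It fails at once if the pin is forced: the contact forces between it and the jig, slide and bush included, add up to more than 50 N (a push of roughly 25 N) (contact force between pin and jig above 50 N).
It fails at once if a bystander is moved by more than 20 mm (distance of any of ring_clamp, pumice, steel_block, lens_tube from where it was at the start of the episode above 0.02 m).
It also fails if it takes over 58 s, if anything falls off the work surface, if the arm or the gripper's body presses on something with over 40 N, if the wrist force passes 120 N, or if a joint passes its speed limit or range.

## Working session

There is one attempt and no reset: what is moved stays moved. The work goes in short steps, Python scripts to look and compute and a shell command to move; the robot and the scene stay as the last step left them, time stands still between calls to the robot, and variables do not carry over. Pictures are saved under pics/ and viewed, at most 10 in all, crops included, and the job is handed in when it is done.

```bash
ls; mkdir -p pics
cat > h.py <<'E'
import numpy as np, cv2
from workcell import env, vision, order
def ray(c,u,v):
    f=c["color"].shape[0]/2/np.tan(np.radians(c["vfov"])/2)
    d=np.array([(u-c["cx"])/f,-(v-c["cy"])/f,-1.]); T=np.array(c["T"])
    return T[:3,3],T[:3,:3]@d
def onz(c,u,v,z):
    o,d=ray(c,u,v); return o+d*(z-o[2])/d[2]
def two(c1,p1,c2,p2):
    o1,d1=ray(c1,*p1);o2,d2=ray(c2,*p2)
    s=np.linalg.lstsq(np.c_[d1,-d2],o2-o1,rcond=None)[0]
    a=o1+s[0]*d1;b=o2+s[1]*d2
    return (a+b)/2,np.linalg.norm(a-b)
E
python3 - <<'E'
from h import *
import pickle
D={}
for n in("side","top","wrist"):
    D[n]=c=vision.capture(n);cv2.imwrite(f"pics/{n}0.png",c["color"]);print(n,{k:c[k] for k in c if k!="color"})
pickle.dump(D,open("d0.pkl","wb"));s=env.state();print(s["eef_pos"],s["tcp_rot"],s["time_s"],s["contact_force"])
E
```

```text
pics
side {'vfov': 54.56470590077396, 'cx': 284.2597391612513, 'cy': 214.6969888695476, 'T': array([[ 8.72842348e-01,  2.25658808e-01, -4.32694278e-01,
         1.13615720e+02],
       [-4.87716205e-01,  3.73021142e-01, -7.89295972e-01,
        -7.15346815e+02],
       [-1.67074748e-02,  8.99962960e-01,  4.35646107e-01,
         5.11505643e+02],
       [ 0.00000000e+00,  0.00000000e+00,  0.00000000e+00,
         1.00000000e+00]])}
top {'vfov': 48.00846475860388, 'cx': 284.3443924302424, 'cy': 214.33571797600936, 'T': array([[ 2.19901770e-02,  9.91516834e-01, -1.28104645e-01,
         3.51659906e+02],
       [-9.99749375e-01,  2.23466848e-02,  1.34615243e-03,
        -2.31760199e+01],
       [ 4.19744693e-03,  1.28042937e-01,  9.91759743e-01,
         1.25550094e+03],
       [ 0.00000000e+00,  0.00000000e+00,  0.00000000e+00,
         1.00000000e+00]])}
wrist {'vfov': 59.07504830155654, 'cx': 277.78615691845005, 'cy': 210.78018562981111, 'T': array([[ 2.80355457e-01, -9.19064661e-01, -2.76985498e-01,
         9.33914745e+01],
       [ 9.59892981e-01,  2.67675477e-01,  8.33984596e-02,
         5.98854542e+02],
       [-2.50635167e-03, -2.89257649e-01,  9.57247999e-01,
         3.83963383e+02],
       [ 0.00000000e+00,  0.00000000e+00,  0.00000000e+00,
         1.00000000e+00]])}
[168.50860204 575.64060554 229.76968899] [[-9.59721789e-01  2.80951672e-01 -4.95750909e-04]
 [ 2.80952098e-01  9.59720761e-01 -1.40716404e-03]
 [ 8.04373495e-05 -1.48976825e-03 -9.99998887e-01]] 0.15 [0.38663888 0.27143343 0.049765  ]
```

View pics/top0.png

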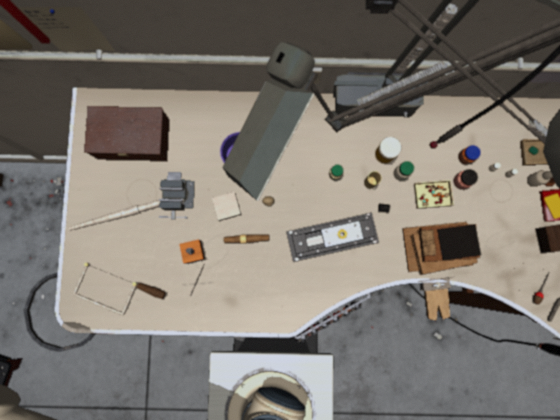

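View pics/side0.png

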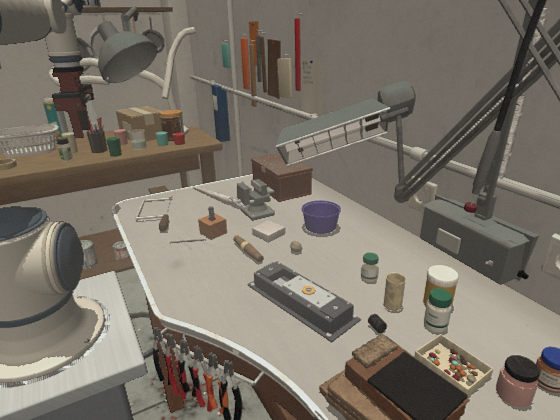

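The top view shows the orange block with the pin at (191,251), and the jig around (333,237) with its bush at (342,233). The lamp's near end is at about (255,195). In the side view the block is at (212,224), the pin head at (211,213) and the bush at (309,290).

Run:
```python
from h import *
import pickle
D=pickle.load(open("d0.pkl","rb"))
t,s=D["top"],D["side"]
def cen(img,box,lo,hi):
    x0,y0,x1,y1=box;h=cv2.cvtColor(img[y0:y1,x0:x1],cv2.COLOR_BGR2HSV)
    m=cv2.inRange(h,lo,hi);M=cv2.moments(m,True);print("n",M["m00"]);return m,(M["m10"]/M["m00"]+x0,M["m01"]/M["m00"]+y0)
m,b=cen(t["color"],(172,232,212,272),(5,150,80),(20,255,255));print("block",b,onz(t,*b,40))
cs,_=cv2.findContours(m,0,1);c=max(cs,key=cv2.contourArea);print(cv2.minAreaRect(c+np.array([172,232])))
h=cv2.cvtColor(t["color"],cv2.COLOR_BGR2HSV)
m,b=cen(t["color"],(330,222,355,245),(12,90,120),(35,255,255));print("bush",b,onz(t,*b,41))
m2,b2=cen(s["color"],(295,280,322,300),(8,60,120),(35,255,255));print("bush side",b2,onz(s,*b2,41),two(t,b,s,b2))
g=(t["color"].max(2)<95).astype(np.uint8); g[:205]=0;g[268:]=0;g[:,:275]=0;g[:,392:]=0
g=cv2.morphologyEx(g,cv2.MORPH_CLOSE,np.ones((9,9)))
c=max(cv2.findContours(g,0,1)[0],key=cv2.contourArea);r=cv2.minAreaRect(c);print(r)
P=[onz(t,*p,18) for p in cv2.boxPoints(r)];print(np.round(P,1))
print("lamp",two(t,(258,196),s,(283,160)),two(t,(228,172),s,(278,155)))
for nm,bx in(("t",(150,215,230,285)),("j",(275,200,395,270))):
    cv2.imwrite(f"pics/{nm}1.png",0) if 0 else None
A=cv2.resize(t["color"][160:280,150:390],None,fx=3.2,fy=3.2,interpolation=2);cv2.imwrite("pics/a1.png",A)
B=cv2.resize(s["color"][130:340,180:380],None,fx=2.8,fy=2.8,interpolation=2);cv2.imwrite("pics/b1.png",B)
```

```text
n 344.0
block (191.7325581395349, 251.36627906976744) [407.33694931 211.08755113  40.        ]
((191.4414520263672, 251.226806640625), (19.765579223632812, 20.18463706970215), 77.90524291992188)
n 47.0
bush (342.1063829787234, 233.46808510638297) [ 462.0514697  -175.17717404   41.        ]
n 86.0
bush side (308.1744186046512, 289.6511627906977) [ 459.22782992 -174.77781144   41.        ] (array([ 460.89561605, -174.61666943,   40.52195541]), np.float64(2.6751630915590345))
((332.0540466308594, 236.73773193359375), (29.475605010986328, 85.6787109375), 77.19573211669922)
[[ 465.1  -32.9   18. ]
 [ 520.6 -253.1   18. ]
 [ 444.7 -270.2   18. ]
 [ 390.2  -51.6   18. ]]
lamp (array([523.60653683,  34.18640482, 231.01423522]), np.float64(0.5231112608542493)) (array([566.46497232, 109.29445704, 217.53048641]), np.float64(26.351468733597986))
```

View pics/b1.png

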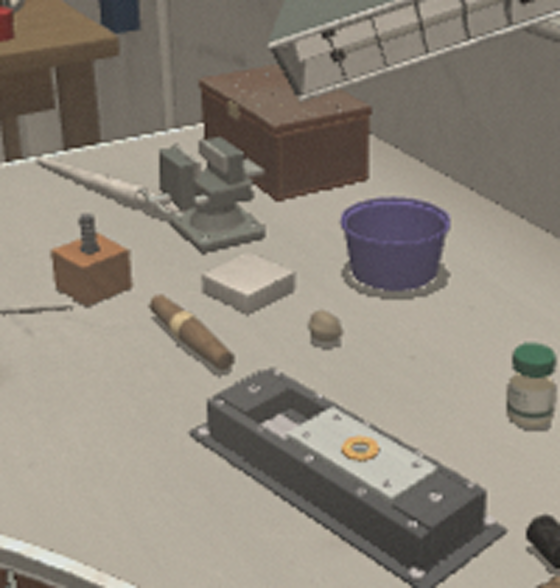

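View pics/a1.png

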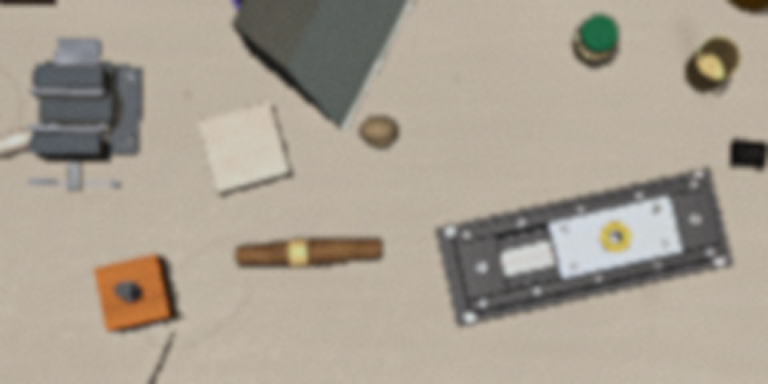

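The crops show the pin centred in its block. The slide is at the jig's right (−y world) end, so jig +y points to world left, tilted about 14° toward −x. I'll move above the pin and look with the wrist camera.

```bash
python3 -m handwheel '[[[0,0,0,-27.6,-23.6,5,0],[0,0,0,-27.6,-23.6,5,0],[0,0,0,-27.6,-23.6,5,0],[0,0,0,-27.6,-23.6,5,0],[0,0,0,-27.6,-23.6,5,0],[0,0,0,-27.6,-23.6,5,0],[0,0,0,-27.6,-23.6,5,0],[0,0,0,-27.6,-23.6,5,0],[0,0,0,-27.6,-23.6,5,0],[0,0,0,-27.6,-23.6,5,0],[0,0,0,-27.6,-23.6,5,0],[0,0,0,-27.6,-23.6,5,0],[0,0,-7.6,0,0,0,0.3],[0,0,-7.6,0,0,0,0.5],[0,0,-7.6,0,0,0,0.5],[0,0,-7.5,0,0,0,0.5],[0,0,0,0,0,0,0.5],[0,0,0,0,0,0,0.5]]]' 15
python3 - <<'E'
from h import *
import pickle
c=vision.capture("wrist");cv2.imwrite("pics/w2.png",c["color"]);pickle.dump(c,open("w2.pkl","wb"))
s=env.state();print(s["eef_pos"],np.round(s["tcp_rot"],4),s["contact_force"],s["finger_gap"])
E
```

```text
time_s: 1.95
eef_pos: [406.8, 211.0, 170.4]
tcp_rot: [[-0.971, -0.238, -0.0], [-0.238, 0.971, -0.0], [0.0, -0.0, -1.0]]
contact_force: [-0.5, 0.7, -0.7]
finger_gap: 44.9
finger_force: 0.0
[406.76898043 211.0018304  170.48902941] [[-9.711e-01 -2.386e-01 -3.000e-04]
 [-2.386e-01  9.711e-01 -1.000e-04]
 [ 3.000e-04 -0.000e+00 -1.000e+00]] [0.05784928 0.71713211 0.265203  ] 44.88486986948391
```

View pics/w2.png

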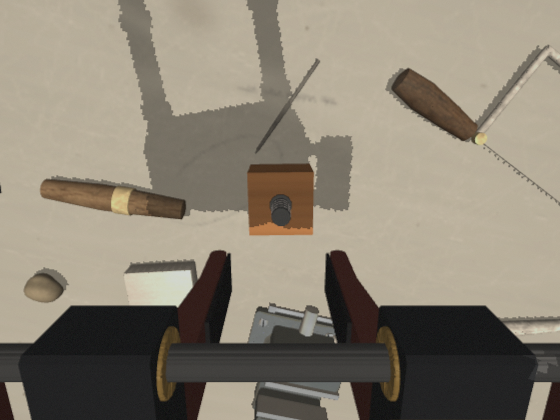

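The wrist view shows the block at (281,200), with the pin head at about (281,210), its top disc lying lower near (281,217).

Run:
```python
from h import *
import pickle
c=pickle.load(open("w2.pkl","rb"))
h=cv2.cvtColor(c["color"],cv2.COLOR_BGR2HSV)
sub=c["color"][150:245,235:325]
cv2.imwrite("pics/w2c.png",cv2.resize(sub,None,fx=6,fy=6,interpolation=2))
d=cv2.inRange(h[185:235,262:300],(0,0,0),(179,255,75));ys,xs=np.nonzero(d);print("dark",xs.min()+262,xs.max()+262,ys.min()+185,ys.max()+185)
s=env.state()
for p in((281,217),(281,215),(281,213)):print("headtop",onz(c,*p,74))
for p in((249,172),(313,172),(249,233),(313,233)):print("blk",onz(c,*p,40))
print("tcp",s["eef_pos"]); print("top/side",two(pickle.load(open("d0.pkl","rb"))["top"],(190,251),pickle.load(open("d0.pkl","rb"))["side"],(211.4,208)))
```

```text
dark 270 291 194 225
headtop [408.11310277 213.8690875   74.        ]
headtop [406.66802726 213.50978158  74.        ]
headtop [405.22766232 213.15164691  74.        ]
blk [388.8874392  183.69513294  40.        ]
blk [376.98579055 232.04860518  40.        ]
blk [438.185252   194.65591191  40.        ]
blk [425.67535525 245.45121516  40.        ]
tcp [406.76898043 211.0018304  170.48902941]
top/side (array([406.78759355, 208.82895672,  74.05206456]), np.float64(0.40751146758428225))
```

View pics/w2c.png

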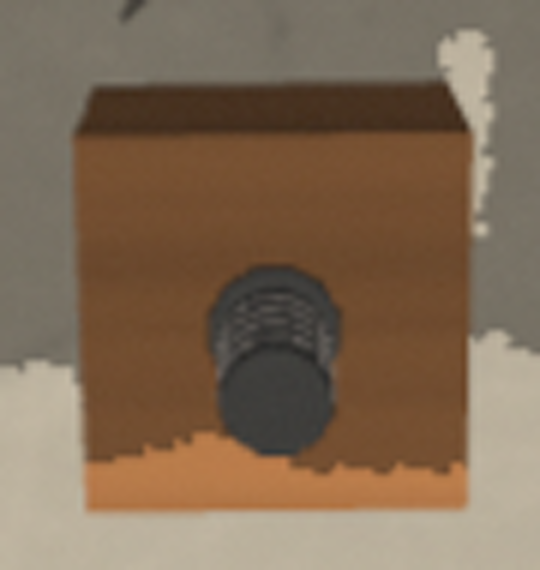

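```bash
python3 -m handwheel '[[[0,0,0,-1,1.8,20,0.5],[0,0,0,0,0,25,0.5],[0,0,0,0,0,25,0.5],[0,0,0,0,0,20,0.5],[0,0,0,0,0,15,0.5],[0,0,0,0,0,10,0.5],[0,0,0,0,0,0,0.5],[0,0,0,0,0,0,1],[0,0,0,0,0,0,1],[0,0,0,0,0,0,1],[0,0,0,0,0,0,1],[0,0,0,0,0,0,1],[0,0,0,0,0,0,1],[0,0,0,0,0,0,1]]]' 40
```

```text
time_s: 3.4
eef_pos: [407.7, 213.1, 56.2]
tcp_rot: [[-0.97, -0.242, 0.001], [-0.242, 0.97, 0.0], [-0.001, 0.0, -1.0]]
contact_force: [-0.1, 0.9, 3.8]
finger_gap: 13.1
finger_force: 40.0
```

```bash
python3 -m handwheel '[[[0,0,0,0,0,-4,1],[0,0,0,0,0,-10,1],[0,0,0,0,0,-20,1],[0,0,0,0,0,-25,1],[0,0,0,0,0,-25,1],[0,0,0,11.1,-34.1,-20,1],[0,0,0,11.1,-34.1,-10,1],[0,0,0,11.1,-34.1,0,1],[0,0,0,11.1,-34.1,0,1],[0,0,0,11.1,-34.1,0,1],[0,0,0,-2.2,-36.4,0,1],[0,0,0,-2.2,-36.4,0,1],[0,0,0,-2.2,-36.4,0,1],[0,0,0,-2.2,-36.4,0,1],[0,0,0,-2.2,-36.4,0,1],[0,0,0,-2.2,-36.4,0,1],[0,0,0,0,0,0,1],[0,0,0,0,0,0,1],[0,0,0,0,0,0,1]]]'
python3 - <<'E'
from h import *
import pickle
c=vision.capture("wrist");cv2.imwrite("pics/w3.png",c["color"]);pickle.dump(c,open("w3.pkl","wb"))
s=env.state();print(s["eef_pos"],np.round(s["tcp_rot"],4),s["contact_force"],s["finger_gap"])
E
```

```text
time_s: 5.3
eef_pos: [460.1, -173.9, 169.9]
tcp_rot: [[-0.97, -0.242, -0.0], [-0.242, 0.97, 0.0], [0.0, 0.0, -1.0]]
contact_force: [-0.1, 0.3, -0.6]
finger_gap: 13.3
finger_force: 40.0
[ 460.21316828 -173.67406274  169.99063588] [[-9.701e-01 -2.427e-01  2.000e-04]
 [-2.427e-01  9.701e-01  2.000e-04]
 [-3.000e-04  1.000e-04 -1.000e+00]] [-0.09152727 -0.67689127  0.11230561] 13.19305722813451
```

View pics/w3.png

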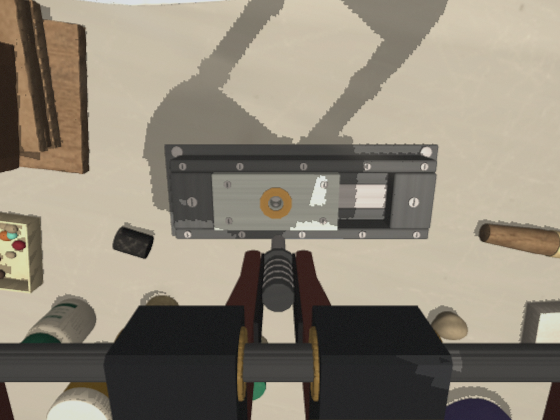

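The bush ring is at (276,202). The pin is held with its tip at about (279,235), and the jig's edges lie along the image rows, so the yaw is right.

Run:
```python
from h import *
import pickle
c=pickle.load(open("w3.pkl","rb"));im=c["color"];h=cv2.cvtColor(im,cv2.COLOR_BGR2HSV)
m=cv2.inRange(h[180:225,255:300],(8,90,100),(30,255,255));k=max(cv2.findContours(m,0,1)[0],key=cv2.contourArea)
(e,ax,an)=cv2.fitEllipse(k);e=(e[0]+255,e[1]+180);print("bush px",e,ax,onz(c,*e,41))
# edges of jig: long rails bounding via dark mask slope
for col in (200,400):
    g=im[130:260,col].max(1).astype(int);print(col,np.nonzero(g<70)[0][[0,-1]]+130)
f=210/np.tan(np.radians(c["vfov"])/2);T=np.array(c["T"])
def proj(P):
    q=T[:3,:3].T@(np.array(P)-T[:3,3]);return q[0]/-q[2]*f+c["cx"],-q[1]/-q[2]*f+c["cy"]
s=env.state();x,y,z=s["eef_pos"]
for dz in(-49.2,-16.2,-12.2,17.8):print(dz,proj((x,y,z+dz)))
cv2.imwrite("pics/w3c.png",cv2.resize(im[180:320,210:350],None,fx=4.2,fy=4.2,interpolation=2))
```

```text
bush px (275.43156814575195, 202.85937118530273) (30.27628517150879, 31.326425552368164) [ 461.1239032  -175.26301162   41.        ]
200 [145 219]
400 [153 172]
-49.2 (np.float64(277.57682941725216), np.float64(238.55591619514178))
-16.2 (np.float64(277.5264612210903), np.float64(262.2952959416647))
-12.2 (np.float64(277.5191675080844), np.float64(265.7329458080985))
17.8 (np.float64(277.4528453818099), np.float64(296.99168170106935))
```

View pics/w3c.png

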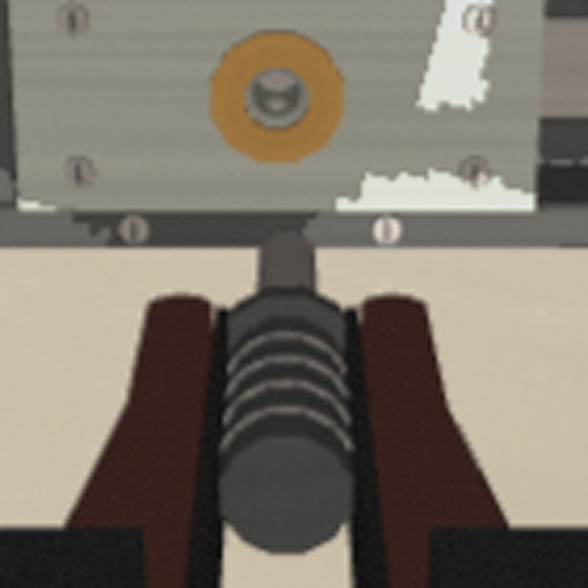

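```bash
python3 -m handwheel '[[[0,0,0,-0.5,-2.2,15,1],[0,0,0,0,0,20,1],[0,0,0,0,0,20,1],[0,0,0,0,0,13,1],[0,0,0,0,0,7,1],[0,0,0,0,0,0,1],[0,0,0,0,0,0,1]]]'; python3 -m handwheel '[[[0,0,0,0,0,1.5,1],[0,0,0,0,0,1.5,1],[0,0,0,0,0,1.5,1],[0,0,0,0,0,1.5,1],[0,0,0,0,0,0,1]]]'
```

```text
time_s: 6.05
eef_pos: [461.7, -176.7, 95.3]
tcp_rot: [[-0.97, -0.242, 0.001], [-0.242, 0.97, -0.0], [-0.001, -0.001, -1.0]]
contact_force: [0.3, 0.8, -1.4]
finger_gap: 13.3
finger_force: 40.0
time_s: 6.55
eef_pos: [461.2, -176.6, 88.3]
tcp_rot: [[-0.97, -0.242, -0.0], [-0.242, 0.97, 0.0], [0.0, 0.0, -1.0]]
contact_force: [0.5, 0.2, -0.5]
finger_gap: 13.1
finger_force: 40.0
```

```bash
python3 -m handwheel '[[[0,0,0,-0.1,0.6,0.5,1],[0,0,0,0,0,1,1],[0,0,0,0,0,1,1],[0,0,0,0,0,1,1],[0,0,0,0,0,0,1],[0,0,0,0,0,0,1]]]'; python3 -m handwheel '[[[0,0,0,0,0,1,1],[0,0,0,0,0,1,1],[0,0,0,0,0,1,1],[0,0,0,0,0,0,1],[0,0,0,0,0,0,1]]]'
```

```text
time_s: 7.15
eef_pos: [461.3, -176.0, 85.1]
tcp_rot: [[-0.97, -0.242, -0.0], [-0.242, 0.97, 0.0], [0.0, 0.0, -1.0]]
contact_force: [-0.1, -1.0, -1.2]
finger_gap: 13.1
finger_force: 40.0
time_s: 7.65
eef_pos: [461.2, -176.0, 82.0]
tcp_rot: [[-0.97, -0.242, -0.0], [-0.242, 0.97, 0.0], [0.0, 0.0, -1.0]]
contact_force: [-0.5, 0.1, -0.9]
finger_gap: 13.4
finger_force: 40.0
```

```bash
python3 -m handwheel '[[[0,0,0,0,0,1,1],[0,0,0,0,0,1,1],[0,0,0,0,0,1,1],[0,0,0,0,0,1,1],[0,0,0,0,0,0,1]]]';python3 -m handwheel '[[[0,0,0,0,0,1,1],[0,0,0,0,0,1,1],[0,0,0,0,0,1,1],[0,0,0,0,0,0,1]]]'; python3 -m handwheel '[[[0,0,0,0,0,1,1],[0,0,0,0,0,1,1],[0,0,0,0,0,1,1],[0,0,0,0,0,0,1]]]'
```

```text
time_s: 8.15
eef_pos: [461.1, -176.1, 78.1]
tcp_rot: [[-0.97, -0.242, -0.0], [-0.242, 0.97, -0.0], [0.0, -0.0, -1.0]]
contact_force: [-1.7, -0.4, 1.4]
finger_gap: 13.1
finger_force: 40.0
time_s: 8.55
eef_pos: [460.9, -176.0, 74.5]
tcp_rot: [[-0.97, -0.242, -0.001], [-0.242, 0.97, 0.0], [0.001, 0.0, -1.0]]
contact_force: [-1.6, -1.2, -2.3]
finger_gap: 13.2
finger_force: 40.0
time_s: 8.95
eef_pos: [461.1, -176.0, 71.8]
tcp_rot: [[-0.97, -0.242, -0.001], [-0.242, 0.97, 0.0], [0.001, 0.0, -1.0]]
contact_force: [-1.8, -0.9, -1.3]
finger_gap: 13.2
finger_force: 40.0
```

```bash
python3 -m handwheel '[[[0,0,0,0,0,0.7,1],[0,0,0,0,0,0.7,1],[0,0,0,0,0,0.7,1],[0,0,0,0,0,0,1],[0,0,0,0,0,0,1]]]';python3 -m handwheel '[[[0,0,0,0,0,0.5,1],[0,0,0,0,0,0.5,1],[0,0,0,0,0,0.5,1],[0,0,0,0,0,0,1],[0,0,0,0,0,0,1]]]'
```

```text
time_s: 9.45
eef_pos: [461.2, -176.0, 69.9]
tcp_rot: [[-0.97, -0.242, -0.0], [-0.242, 0.97, -0.0], [0.0, 0.0, -1.0]]
contact_force: [-3.6, -1.3, -0.6]
finger_gap: 13.1
finger_force: 40.0
time_s: 9.95
eef_pos: [461.2, -176.0, 68.3]
tcp_rot: [[-0.97, -0.242, -0.0], [-0.242, 0.97, 0.0], [0.0, 0.0, -1.0]]
contact_force: [-3.2, -2.3, -0.1]
finger_gap: 13.0
finger_force: 40.0
```

```bash
python3 -m handwheel '[[[0,0,0,0.3,0,0.4,1],[0,0,0,0,0,0.4,1],[0,0,0,0,0,0,1],[0,0,0,0,0,0,1]]]';python3 -m handwheel '[[[0,0,0,0,0,0.5,1],[0,0,0,0,0,0.5,1],[0,0,0,0,0,0,1],[0,0,0,0,0,0,1]]]';python3 -m handwheel '[[[0,0,0,0,0,0.5,1],[0,0,0,0,0,0.5,1],[0,0,0,0,0,0,1],[0,0,0,0,0,0,1]]]'
```

```text
time_s: 10.35
eef_pos: [461.0, -176.0, 67.7]
tcp_rot: [[-0.97, -0.242, 0.0], [-0.242, 0.97, 0.0], [-0.0, 0.0, -1.0]]
contact_force: [-2.0, -0.1, 0.1]
finger_gap: 13.1
finger_force: 40.0
time_s: 10.75
eef_pos: [461.2, -176.1, 67.2]
tcp_rot: [[-0.97, -0.242, 0.001], [-0.242, 0.97, -0.0], [-0.001, -0.0, -1.0]]
contact_force: [-4.1, 0.4, 3.3]
finger_gap: 13.1
finger_force: 40.0
time_s: 11.15
eef_pos: [461.4, -176.1, 66.9]
tcp_rot: [[-0.97, -0.242, 0.001], [-0.242, 0.97, -0.0], [-0.001, -0.001, -1.0]]
contact_force: [-4.3, 1.1, 8.6]
finger_gap: 13.1
finger_force: 40.0
```

```bash
python3 -m handwheel '[[[0,0,0,0.2,0,0,1],[0,0,0,0,1,0,1],[0,0,0,0,1,0,1],[0,0,0,0,1,0,1],[0,0,0,0,1,0,1],[0,0,0,0,1,0,1]]]';python3 -m handwheel '[[[0,0,0,0,1,0,1],[0,0,0,0,1,0,1],[0,0,0,0,1,0,1],[0,0,0,0,1,0,1]]]'
```

```text
time_s: 11.75
eef_pos: [460.5, -173.2, 67.1]
tcp_rot: [[-0.971, -0.241, 0.003], [-0.241, 0.971, -0.004], [-0.002, -0.005, -1.0]]
contact_force: [-3.6, -5.0, 4.1]
finger_gap: 13.0
finger_force: 40.0
time_s: 12.15
eef_pos: [459.5, -169.3, 67.1]
tcp_rot: [[-0.971, -0.241, 0.003], [-0.241, 0.971, -0.004], [-0.002, -0.005, -1.0]]
contact_force: [-2.4, -5.1, 5.2]
finger_gap: 13.3
finger_force: 40.0
```

```bash
for i in 1; do python3 -m handwheel '[[[0,0,0,0.1,0.8,0.3,1],[0,0,0,0,0.8,0,1],[0,0,0,0,0.8,0,1],[0,0,0,0,0.8,0,1],[0,0,0,0,0.8,0,1]]]'; python3 -m handwheel '[[[0,0,0,0,0.7,0,1],[0,0,0,0,0.7,0,1],[0,0,0,0,0.7,0,1]]]';done
```

```text
time_s: 12.65
eef_pos: [458.6, -165.6, 67.0]
tcp_rot: [[-0.971, -0.241, 0.003], [-0.241, 0.971, -0.005], [-0.002, -0.005, -1.0]]
contact_force: [-2.3, -5.8, 6.1]
finger_gap: 13.1
finger_force: 40.0
time_s: 12.95
eef_pos: [458.1, -163.5, 67.0]
tcp_rot: [[-0.971, -0.241, 0.003], [-0.241, 0.971, -0.005], [-0.002, -0.005, -1.0]]
contact_force: [-2.1, -6.0, 5.8]
finger_gap: 13.2
finger_force: 40.0
```

```bash
python3 -m handwheel '[[[0,0,0,0,0.7,0.15,1],[0,0,0,0,0.7,0,1],[0,0,0,0,0.7,0,1]]]' | grep -E 'pos|contact'; python3 -m handwheel '[[[0,0,0,0,0.7,0,1],[0,0,0,0,0.7,0,1],[0,0,0,0,0.7,0,1]]]'| grep -E 'pos|contact'
```

```text
eef_pos: [457.7, -161.6, 67.0]
contact_force: [-3.6, -5.6, 6.5]
eef_pos: [457.2, -159.6, 67.0]
contact_force: [-1.6, -5.3, 6.3]
```

```bash
python3 -m handwheel '[[[0,0,0,0,0.7,0,1],[0,0,0,0,0.7,0,1],[0,0,0,0,0.7,0,1]]]'| grep -E 'pos|contact'
```

```text
eef_pos: [456.7, -157.5, 67.0]
contact_force: [-3.0, -5.7, 6.0]
```

```bash
python3 -m handwheel '[[[0,0,0,0,0.7,0.1,1],[0,0,0,0,0.7,0,1],[0,0,0,0,0.7,0,1]]]'| grep -E 'pos|contact';python3 -m handwheel '[[[0,0,0,0,0.7,0,1],[0,0,0,0,0.7,0,1],[0,0,0,0,0.7,0,1]]]'| grep -E 'pos|contact'
```

```text
eef_pos: [456.2, -155.5, 67.0]
contact_force: [-2.8, -5.8, 7.8]
eef_pos: [455.7, -153.5, 67.0]
contact_force: [-2.2, -5.9, 5.9]
```

```bash
python3 -m handwheel '[[[0,0,0,0,0.7,0,1],[0,0,0,0,0.7,0,1],[0,0,0,0,0.7,0,1]]]'| grep -E 'pos|contact'
```

```text
eef_pos: [455.2, -151.5, 67.0]
contact_force: [-2.5, -6.1, 6.0]
```

```bash
python3 -m handwheel '[[[0,0,0,0,0.7,0.1,1],[0,0,0,0,0.7,0,1],[0,0,0,0,0.7,0,1]]]'| grep -E 'pos|contact'
```

```text
eef_pos: [454.7, -149.5, 67.0]
contact_force: [-2.1, -6.3, 7.1]
```

```bash
python3 -m handwheel '[[[0,0,0,0,0.7,0,1],[0,0,0,0,0.7,0,1],[0,0,0,0,0.7,0,1]]]'| grep -E 'pos|contact'
```

```text
eef_pos: [454.2, -147.4, 67.0]
contact_force: [-2.1, -5.4, 6.6]
```

```bash
python3 -m handwheel '[[[0,0,0,0,0.7,0,1],[0,0,0,0,0.7,0,1],[0,0,0,0,0.7,0,1]]]'| grep -E 'pos|contact'
```

```text
eef_pos: [453.7, -145.4, 67.0]
contact_force: [-3.1, -5.8, 7.9]
```

```bash
python3 -m handwheel '[[[0,0,0,0,0.7,0,1],[0,0,0,0,0.7,0,1],[0,0,0,0,0.7,0,1]]]'| grep -E 'pos|contact'
```

```text
eef_pos: [453.2, -143.3, 67.0]
contact_force: [-2.2, -6.2, 7.5]
```

```bash
python3 -m handwheel '[[[0,0,0,0,0.7,0,1],[0,0,0,0,0.7,0,1],[0,0,0,0,0.7,0,1]]]'| grep -E 'pos|contact'
```

```text
eef_pos: [452.7, -141.3, 67.0]
contact_force: [-3.3, -5.4, 7.1]
```

```bash
python3 -m handwheel '[[[0,0,0,0,0.7,0,1],[0,0,0,0,0.7,0,1],[0,0,0,0,0.7,0,1]]]'| grep -E 'pos|contact'
```

```text
eef_pos: [452.1, -139.1, 66.8]
contact_force: [-1.9, -4.9, 6.4]
```

```bash
python3 -m handwheel '[[[0,0,0,0,0.5,0,1],[0,0,0,0,0.5,0,1],[0,0,0,0,0.5,0,1]]]'| grep -E 'pos|contact'
```

```text
eef_pos: [451.1, -136.4, 65.6]
contact_force: [-3.1, -2.3, 0.8]
```

The tip has dropped in: z fell by 1.4 mm and the vertical force vanished. I'll push home gently.

```bash
python3 -m handwheel '[[[0,0,0,0,0.2,0.5,1],[0,0,0,0,0.2,0.5,1],[0,0,0,0,0,0.3,1],[0,0,0,0,0,0,1]]]'| grep -E 'pos|contact'
```

```text
eef_pos: [450.6, -135.1, 63.5]
contact_force: [-1.0, -1.6, 0.6]
```

```bash
python3 -m handwheel '[[[0,0,0,0,0,0.6,1],[0,0,0,0,0,0.6,1],[0,0,0,0,0,0.6,1],[0,0,0,0,0,0,1]]]'| grep -E 'pos|contact'
```

```text
eef_pos: [450.5, -135.2, 61.7]
contact_force: [-0.2, -1.9, -0.4]
```

```bash
python3 -m handwheel '[[[0,0,0,0,0,0.6,1],[0,0,0,0,0,0.6,1],[0,0,0,0,0,0.6,1],[0,0,0,0,0,0,1]]]'| grep -E 'pos|contact'
```

```text
eef_pos: [450.5, -135.2, 60.0]
contact_force: [-0.9, -1.8, -0.3]
```

```bash
python3 -m handwheel '[[[0,0,0,0,0,0.6,1],[0,0,0,0,0,0.6,1],[0,0,0,0,0,0.5,1],[0,0,0,0,0,0,1]]]'| grep -E 'pos|contact'
```

```text
eef_pos: [450.5, -135.2, 58.3]
contact_force: [-1.8, -1.6, 0.2]
```

```bash
python3 -m handwheel '[[[0,0,0,0,0,0.4,1],[0,0,0,0,0,0.4,1],[0,0,0,0,0,0.4,1],[0,0,0,0,0,0,1]]]'| grep -E 'pos|contact'
```

```text
eef_pos: [450.5, -135.2, 57.3]
contact_force: [-1.2, -1.8, 1.6]
```

```bash
python3 -m handwheel '[[[0,0,0,0,0,0.3,1],[0,0,0,0,0,0.3,1],[0,0,0,0,0,0,1],[0,0,0,0,0,0,1]]]'| grep -E 'pos|contact'
```

```text
eef_pos: [450.5, -135.2, 57.2]
contact_force: [-4.6, -0.6, 6.5]
```

The collar is seated: z is 57.2 as predicted, with the force rising to 6.5 N. I'll release and retract.

```bash
python3 -m handwheel '[[[0,0,0,0,0,-0.5,1],[0,0,0,0,0,0,0.7],[0,0,0,0,0,0,0.6],[0,0,0,0,0,0,0.6],[0,0,0,0,0,0,0.6],[0,0,0,0,0,-5,0.6],[0,0,0,0,0,-20,0.6],[0,0,0,0,0,-25,0.6],[0,0,0,0,0,-30,0.6],[0,0,0,0,0,-30,0.6],[0,0,0,0,0,0,0.6],[0,0,0,0,0,0,0.6],[0,0,0,0,0,0,0.6]]]'
python3 - <<'E'
from h import *
c=vision.capture("wrist");cv2.imwrite("pics/w4.png",c["color"])
E
```

```text
time_s: 20.55
eef_pos: [450.1, -135.0, 165.8]
tcp_rot: [[-0.97, -0.242, -0.002], [-0.242, 0.97, 0.001], [0.002, 0.001, -1.0]]
contact_force: [0.1, 0.1, -1.0]
finger_gap: 35.5
finger_force: 0.0
```

View pics/w4.png

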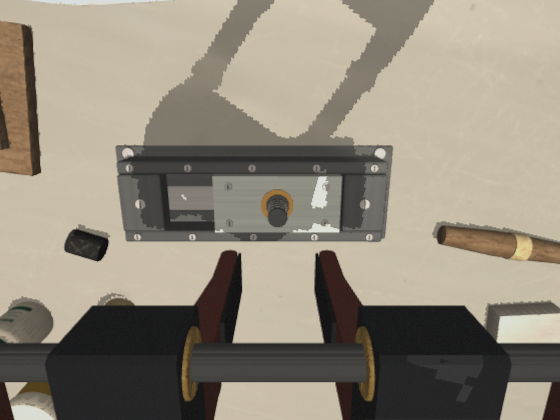

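The pin is upright in the bush at (277,208) with its collar down on the ring. The fingers are clear of it and the bystanders look undisturbed.

```bash
python3 -c "
from workcell import order
print(order.sign_off())"
```

```text
the job is handed in; nothing more can be done
None
```

The pin is fully home in the blind hole with its collar on the bush, released after about 20 s of robot time; readings while pressing stayed under 9 N, and the job is handed in, though sign-off returned no verdict.

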